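# Draw the hold-down bar out of the battery tray

### The job

The flat blue hold-down bar lies on the floor of the battery tray with its two ends tucked under the tray's end decks. Pinch it, draw it out diagonally, one end first, through the opening between the decks, and finish while still holding it in the gripper, centred above the tray and in line with it, ready to lay across the decks: level, and at least 10 cm above the tray's top. Leave the other things on the bench where they are.

Things in the scene. Friction and masses are not known exactly. Their poses are not given: they have to be found in the camera images.
- hold_down_bar: flat blue metal bar, 200 x 24 x 7 mm with rounded ends, 50 to 100 g; origin at the centre of its underside, x along its length, z up out of its top face. It starts lying loose on the tray floor, about along the tray, each end at least 10 mm under a deck
- bar_end_a (a point): tip of the bar at its +x end, half way up its thickness (100 mm from the middle)
- bar_end_b (a point): tip of the bar at its -x end, half way up its thickness (100 mm from the middle)
- battery_tray: grey-walled tray fixed to the bench, 292 (x) x 138 (y) x 48 mm tall; origin at the centre of its underside, x along its length (roughly away from the robot), z up. Floor and walls 4 mm thick: inside 284 x 130 mm. A 4 mm aluminium deck covers each end; opening between the decks 140 (x) x 130 mm (y): too short for the flat bar
- far_deck_edge (a point): middle of the lower inner edge of the +x deck, 70 mm from the tray's centre, 40 mm above its floor. Beneath the deck the tray is hollow: a pocket 72 mm deep up to the end wall. The bar, slid up to 42 mm from the tray's centre towards one end, comes free of the other deck and can there be tilted up
- near_deck_edge (a point): the same point on the -x deck, with an equal 72 mm deep pocket below
- mug_1: cream mug, 78 x 111 mm with its handle, 100 mm tall, standing at the front right; origin at the centre of its underside; a bystander, to be left alone
- pen_1: green and white pen, 135 mm long, 16 mm thick, lying at the front right; origin at the centre of its underside; a bystander, to be left alone
- belt_coil: brown coiled belt, 60 mm across, 28 mm tall, at the back; origin at the centre of its underside; a bystander, to be left alone
- dark_case: small dark flat case with an orange patch, 60 x 85 x 26 mm, at the back; origin at the centre of its underside; a bystander, to be left alone
- tape_2: small roll of dark tape, 55 mm across, 19 mm tall, behind the rover; origin at the centre of its underside; a bystander, to be left alone
- yellow_screwdriver: screwdriver with yellow handle, 158 mm long, 28 mm thick, lying behind the rover; origin at the centre of its underside; a bystander, to be left alone
Things that resemble listed ones, but are neither listed nor needed, are in the scene too. Of the things shaped like the hold_down_bar, the blue one is meant.

How it is judged:
By the outcome, as a careful person would: the job done as asked, in the order asked, and still so for the second after the job is handed in, while the arm keeps its last pose, push and grip.
It also fails if it takes over 42 s, if anything falls off the work surface, if the arm or the gripper's body presses on something with over 40 N, if the wrist force passes 120 N, or if a joint passes its speed limit or range.

### The arm

A 7-joint arm with a two-finger parallel gripper is mounted at the origin on a cart in front of the work surface, level with it; the furniture and walls round the work are solid. World frame = base frame: x ahead of the robot, y to its left, z up, the work surface at z = 0. Lengths are in m, angles in rad, forces in N, time in s.
With the tool pointing down it reaches from about 0.4 to 0.9 m from the base axis. Payload 5.5 kg.
Tool frame: the origin (TCP) lies between the finger pads; the fingertips stand arm.tips_ahead ahead of it and the grasp point (between the pads) lies 2 mm behind it (arm.tips_ahead is the distance from the TCP to the fingertips, in m); z points along the fingers, y is the line along which they close (so a half turn about z gives the same grasp; the last joint's range is limited). The gripper opens to 92 mm and grips with 3 to 60 N. Pads are 19 mm wide; open, the fingers measure 130 mm over their backs; the gripper's body (75 mm by 190 mm) begins 47 mm behind the grasp point.
Start: joints at [-1.055, 0.501, -0.427, 1.55, 0.221, 1.138, -0.21], TCP at [0.163, 0.629, 0.244] pointing down, gripper open.
Joint ranges: [-2.88, 2.88], [-0.31, 2.03], [-1.54, 1.56], [0.2, 2.42], [-1.41, 4.55], [0.19, 2.02], [-2.57, 2.57]. Speed limits (rad/s): [2.57, 2.57, 3.14, 3.14, 3.14, 3.14, 3.14].

### API

Orientations are given as a rotation vector (axis times angle).
In Python, from station import monitor, viewer, arm gives the robot as it stands.
- The arm moves only by the shell command python3 -m pendant 'ROWS' [FORCE]. ROWS is JSON, a list of rows, each a list of 3 entries, a list of its own where there are three numbers: the shift along the tool's x, y, z in units of 50 mm (1.0 is 50 mm), then the turn about the tool's z in rad, then the gripper command: -1 is shut, 1 is fully open, values between are in proportion. A call has 1 to 10 rows; each row is the pose to reach, as a shift and turn from the pose commanded when the call began, along the tool's axes at that moment; what a row does not reach only later rows make up. A row lasts 1/10 s, in which the tool goes at most 50 mm and 8.59 degrees, less where a joint would pass 70% of its speed; a pose out of reach is approached as far as the arm can. A call with a gripper value outside its range is refused whole. The fingers move at their own pace and stop on an object; FORCE is the grip in N (left out, the last holds). Time passes only in rows, so rows that repeat a pose let the fingers close. It gives the time, the measured TCP pose, the force, the opening and the grip force at its end, in the units of the state.
- monitor.observe(): the state, without advancing time (a new reading comes with each control period).
- viewer.camera(name): name is "side" or "top" or "wrist"; returns a dict with "img" (420x560x3 uint8, red, green, blue), "fov_y" (degrees; the focal length in pixels is half the picture's height over the tangent of half this angle, whatever the lens; pixels are square), "cx", "cy" (the principal point, pixels), "dist" ([k1, k2, p1, p2, k3] as OpenCV has them; the pictures are not rectified), "rvec" (rotation vector, rad) and "tvec" (3), from world to camera coordinates, as OpenCV has them. Camera axes: x right, y down, z forward; pixel columns grow to the right and rows downward; lengths in m; the calibration is good to about 2 mm. A picture is of the moment at which its call begins. There is no depth.
- arm.hand_in(): hands the job in; it is judged then, once.
Trained networks look in a picture, given as the dict that the camera call returned (one of the last four; its "shot" number tells which), for a name from the list of things; names that differ only in an ending like _2 or _b are one class to them, and where a whole thing is asked for, a point or a joint stands for the part that bears it (a point fixed in the world has none). Each returns a list of dicts, best first, with "score" (0 to 1); they miss things now and then, are a little off and sometimes report something else, mostly with a low value. They report only what shows in the picture. A call takes as long as a camera call. They do not tell look-alikes from the thing itself.
- viewer.look_for(target, picture): "uv" ([column, row] in pixels, amid what is visible of it).
- viewer.spot_point(target, picture): "uv" ([column, row] in pixels: a listed point, or the origin of a listed thing).
The state is a dict: "clock": time; "qpos": joint angles; "qd": joint speeds; "tau": joint torques, N m; "ee_pos": TCP position; "tcp_rot": TCP orientation; "force": force on the tool from outside, world axes, zero at the start; "torque": the same for the moment, N m; "finger_gap": finger opening in m; "gripper_force": force on a finger pad.
Only numpy, scipy, OpenCV 4.12 (cv2) and the standard library are available. Lean on these libraries where they do the work, as an engineer would, in place of code of your own. Each camera call takes 0.05 s, during which the arm holds its last target. There are 200 camera calls.

## Working session

There is one attempt and no reset: what is moved stays moved. The work goes in short steps, Python scripts to look and compute and a shell command to move; the robot and the scene stay as the last step left them, time stands still between calls to the robot, and variables do not carry over. Pictures are saved under pics/ and viewed, at most 10 in all, crops included, and the job is handed in when it is done.

```bash
ls; mkdir -p pics
cat > h.py <<'E'
import numpy as np, cv2
from station import monitor, viewer, arm
from scipy.spatial.transform import Rotation as R
def K(p):
    f=p["img"].shape[0]/2/np.tan(np.radians(p["fov_y"])/2)
    return np.array([[f,0,p["cx"]],[0,f,p["cy"]],[0,0,1.]])
def ray(p,uv):
    n=cv2.undistortPoints(np.array([[uv]],float),K(p),np.array(p["dist"],float))[0,0]
    M=cv2.Rodrigues(np.array(p["rvec"],float))[0]; t=np.array(p["tvec"],float)
    return -M.T@t, M.T@np.array([n[0],n[1],1])
def at_z(p,uv,z):
    o,d=ray(p,uv); return o+d*(z-o[2])/d[2]
def proj(p,X):
    return cv2.projectPoints(np.array(X,float).reshape(-1,3),np.array(p["rvec"],float),np.array(p["tvec"],float),K(p),np.array(p["dist"],float))[0].reshape(-1,2)
def save(p,name,box=None,s=1):
    im=p["img"][:,:,::-1]
    if box: im=im[box[1]:box[3],box[0]:box[2]]
    cv2.imwrite("pics/"+name,cv2.resize(im,None,fx=s,fy=s,interpolation=cv2.INTER_CUBIC))
E
python3 - <<'E'
from h import *
s=monitor.observe(); print(s["clock"],s["ee_pos"],s["tcp_rot"],s["finger_gap"],arm.tips_ahead)
a=viewer.camera("top");b=viewer.camera("side")
cv2.imwrite("pics/a.png",np.hstack([a["img"],b["img"]])[:,:,::-1][:, :]) 
im=cv2.imread("pics/a.png"); save(a,"top.png",None,1.4); save(b,"side.png",None,1.4)
for p,n in((a,"top"),(b,"side")):
    print(n, "cam at", ray(p,(280,210))[0])
    for t in["hold_down_bar","bar_end_a","bar_end_b","battery_tray","far_deck_edge","near_deck_edge"]:
        z={"battery_tray":0,"far_deck_edge":.044,"near_deck_edge":.044}.get(t,.0075)
        for r in viewer.spot_point(t,p)[:4]: print(t,np.round(r["uv"]),round(r["score"],2),at_z(p,r["uv"],z).round(3))
E
```

```text
pics
0.0 [0.16245306 0.62867759 0.24265269] [-3.95867198e-01 -3.11624601e+00  3.10398574e-03] 0.09157804680800784 0.017
top cam at [ 0.22986154 -0.08516822  1.60521273]
hold_down_bar [267. 212.] 0.89 [ 0.575 -0.08   0.008]
hold_down_bar [286. 290.] 0.52 [ 0.324 -0.139  0.008]
bar_end_a [268. 245.] 0.83 [ 0.466 -0.084  0.008]
bar_end_a [381. 273.] 0.72 [ 0.372 -0.444  0.008]
bar_end_a [259. 183.] 0.61 [ 0.674 -0.057  0.008]
bar_end_a [304. 297.] 0.61 [ 0.302 -0.194  0.008]
bar_end_b [268. 245.] 0.83 [ 0.466 -0.084  0.008]
bar_end_b [381. 273.] 0.72 [ 0.372 -0.444  0.008]
bar_end_b [259. 183.] 0.61 [ 0.674 -0.057  0.008]
bar_end_b [304. 297.] 0.61 [ 0.302 -0.194  0.008]
battery_tray [265. 211.] 0.82 [ 0.58  -0.075  0.   ]
far_deck_edge [263. 211.] 0.74 [ 0.57  -0.068  0.044]
far_deck_edge [259. 187.] 0.57 [ 0.649 -0.056  0.044]
near_deck_edge [262. 230.] 0.58 [ 0.51  -0.065  0.044]
side cam at [0.31928731 0.64117789 0.61878473]
bar_end_a [240. 219.] 0.71 [ 0.668 -0.063  0.007]
bar_end_a [394. 221.] 0.63 [ 0.294 -0.18   0.007]
bar_end_a [371. 245.] 0.61 [ 0.338 -0.071  0.007]
bar_end_b [240. 219.] 0.71 [ 0.668 -0.063  0.007]
bar_end_b [394. 221.] 0.63 [ 0.294 -0.18   0.007]
bar_end_b [371. 245.] 0.61 [ 0.338 -0.071  0.007]
battery_tray [277. 227.] 0.58 [ 0.57  -0.069  0.   ]
battery_tray [208. 200.] 0.42 [ 0.788 -0.12   0.   ]
far_deck_edge [247. 208.] 0.81 [ 0.648 -0.065  0.044]
near_deck_edge [304. 220.] 0.89 [ 0.501 -0.067  0.044]
```

View pics/top.png

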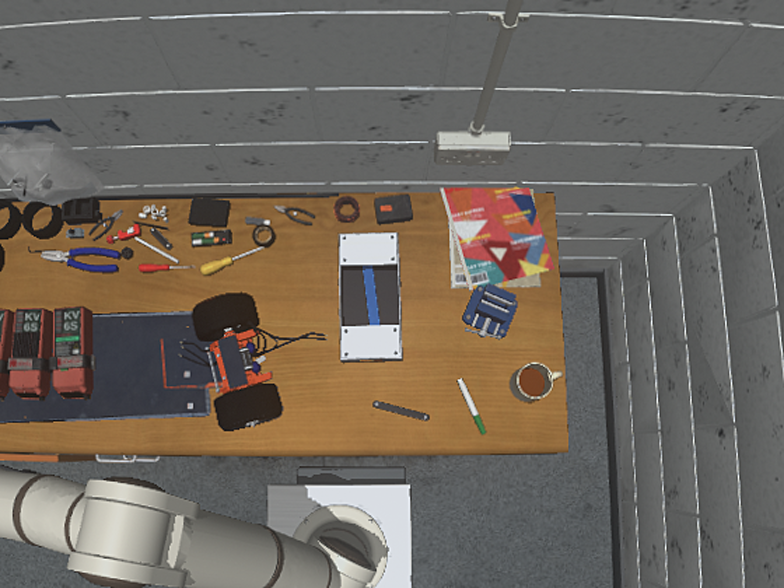

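View pics/side.png

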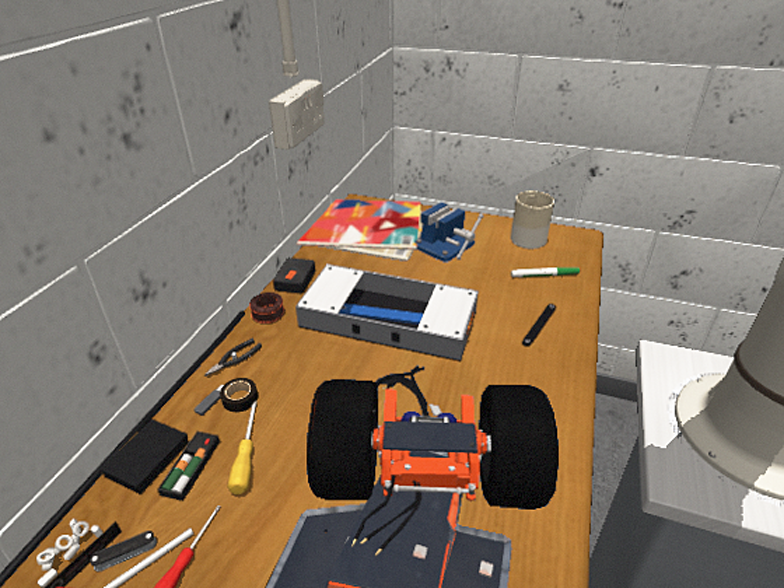

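The only two bar-like things are the blue bar in the tray at top px (267,212) and a dark grey bar on the bench at (286,290). The first is blue and sits under the decks, so it fits the description. Next I measure it precisely and confirm it in a crop.

```bash
cat > m.py <<'E'
from h import *
def blue(p,uv,rad=60):
    hsv=cv2.cvtColor(p["img"],cv2.COLOR_RGB2HSV)
    m=cv2.inRange(hsv,(103,140,60),(125,255,255))
    n,l,st,c=cv2.connectedComponentsWithStats(m)
    i=min((i for i in range(1,n) if st[i,4]>60),key=lambda i:np.hypot(*(c[i]-uv)))
    v,u=np.where(l==i); return np.c_[u,v].astype(float)
E
python3 - <<'E'
from m import *
a=viewer.camera("top");b=viewer.camera("side")
for p,uv in((a,(267,212)),(b,(277,225))):
    pts=blue(p,uv); W=np.array([at_z(p,q,.011)[:2] for q in pts])
    (c,s,ang)=cv2.minAreaRect(W.astype(np.float32)); print(len(pts),pts.min(0),pts.max(0),c,s,ang)
    w=W-W.mean(0); U,S,V=np.linalg.svd(w); d=V[0]*np.sign(V[0][0]); t=w@d; print("mean",W.mean(0).round(4),"yaw",np.degrees(np.arctan2(d[1],d[0])),"range",t.min(),t.max())
    # white decks
    hsv=cv2.cvtColor(p["img"],cv2.COLOR_RGB2HSV); m=cv2.inRange(hsv,(0,0,185),(180,40,255))
    n,l,st,cc=cv2.connectedComponentsWithStats(m)
    for i in range(1,n):
        if st[i,4]>300 and np.hypot(*(cc[i]-uv))<80:
            v,u=np.where(l==i); q=np.array([at_z(p,x,.048)[:2] for x in np.c_[u,v].astype(float)])
            r=cv2.minAreaRect(q.astype(np.float32)); print("deck",st[i],np.round(r[0],4),np.round(r[1],4),r[2])
save(a,"crop1.png",(230,155,300,265),5)
E
```

```text
269 [259. 192.] [270. 231.] (0.576051652431488, -0.07393516600131989) (0.131657674908638, 0.022066587582230568) 6.755276203155518
mean [ 0.5754 -0.0737] yaw 6.791224404208056 range -0.06523057050250317 0.066435222887033
deck [315 135  34  72 511] [ 0.7056 -0.2955] [0.2433 0.0931] 4.432821273803711
deck [243 166  42  27 864] [ 0.674  -0.0705] [0.0868 0.1308] 0.27747681736946106
deck [243 232  44  25 947] [ 0.4649 -0.0723] [0.0741 0.1341] 1.0809073448181152
456 [243. 217.] [301. 231.] (0.5835614800453186, -0.06687301397323608) (0.14631842076778412, 0.03319842740893364) 6.909252166748047
mean [ 0.5802 -0.0674] yaw 6.755615512884356 range -0.0697114688852175 0.07656967392012842
deck [213 189  46  35 899] [ 0.676  -0.0655] [0.074  0.1321] 1.3050923347473145
deck [ 298  203   43   39 1073] [ 0.4625 -0.0699] [0.0741 0.1327] 1.0853372812271118
```

View pics/crop1.png

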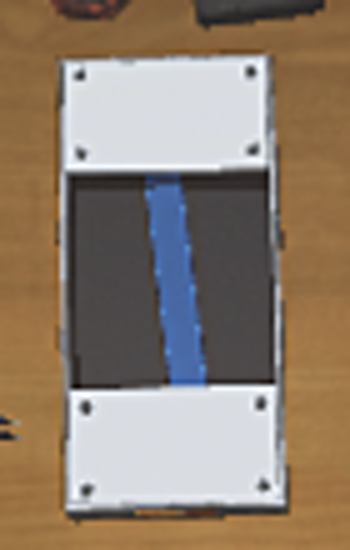

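The crop shows the blue bar in the tray opening, running under both white decks at about 7° yaw, from crop px (163,178) to (188,383). It's confirmed as the target. Now I approach via a waypoint.

```bash
cat > go.py <<'E'
import sys; from h import *
# usage: go.py x y z [barline yaw deg]: shift in tool units & turn, from measured pose
s=monitor.observe(); T=R.from_rotvec(s["tcp_rot"]); x,y,z=map(float,sys.argv[1:4])
d=T.inv().apply(np.array([x,y,z])-s["ee_pos"])/.05
ax=T.as_matrix()[:,0]; yaw=np.degrees(np.arctan2(-ax[1],-ax[0]))
print("t",s["clock"],"pos",s["ee_pos"].round(4),"yaw",yaw.round(2),"tilt",T.as_matrix()[:,2].round(3),"F",np.round(s["force"],1),"gap",round(s["finger_gap"],4),"shift",d.round(3), "turn", round(-np.radians(float(sys.argv[4])-yaw),3) if len(sys.argv)>4 else "")
E
python3 go.py .47 .28 .25 6.8; python3 go.py 0.519 -0.079 0.12 6.8
```

```text
t 0.8 pos [0.1625 0.6294 0.2437] yaw -14.48 tilt [-0.  0. -1.] F [-0.4 -0.4  0.4] gap 0.0917 shift [-7.702 -5.227 -0.125] turn -0.371
t 0.8 pos [0.1625 0.6294 0.2437] yaw -14.48 tilt [-0.  0. -1.] F [-0.4 -0.4  0.4] gap 0.0917 shift [-10.446 -11.934   2.474] turn -0.371
```

```bash
python3 -m pendant '[[[-0.8,-0.5,0],0,0],[[-1.6,-1,-0.1],-0.1,0],[[-2.4,-1.6,-0.1],-0.2,0],[[-3.2,-2.1,-0.1],-0.3,0],[[-4,-2.7,-0.1],-0.37,0],[[-4.8,-3.2,-0.1],-0.37,0],[[-5.6,-3.8,-0.1],-0.37,0],[[-6.4,-4.3,-0.1],-0.37,0],[[-7.1,-4.9,-0.1],-0.37,0],[[-7.7,-5.2,-0.1],-0.37,0]]' 20; python3 go.py 0.519 -0.079 0.15 6.8
```

```text
clock: 1.8
ee_pos: [0.4719, 0.2775, 0.2489]
tcp_rot: [-0.179, 3.136, -0.002]
force: [0.2, 0.8, -0.5]
finger_gap: 0.0458
gripper_force: 0.0
t 1.8 pos [0.4719 0.2775 0.2489] yaw 6.53 tilt [ 0.001 -0.001 -1.   ] F [ 0.2  0.8 -0.5] gap 0.0458 shift [-0.124 -7.189  1.989] turn -0.005
```

```bash
python3 -m pendant '[[[0,-0.8,0],0,0],[[0,-1.7,0],0,0],[[0,-2.6,0],0,0],[[-0.1,-3.5,0.2],0,0],[[-0.1,-4.4,0.5],0,0],[[-0.1,-5.3,0.9],0,0],[[-0.1,-6.2,1.3],0,0],[[-0.1,-6.8,1.7],0,0],[[-0.1,-7.2,2],0,0],[[-0.1,-7.2,2],0,0]]'; python3 go.py 0.519 -0.079 0.022 6.8
python3 - <<'E'
from m import *
w=viewer.camera("wrist"); save(w,"w1.png",None,1.2)
a=viewer.camera("side")
pts=blue(w,(280,210)); W=np.array([at_z(w,q,.011)[:2] for q in pts]); print(len(pts),cv2.minAreaRect(W.astype(np.float32)))
for X in(.505,.519,.54,.575,.61): 
    k=abs(W[:,0]-X)<.002; print(X, W[k,1].min() if k.any() else None, W[k,1].max() if k.any() else None)
for p,n in((w,"w"),(a,"s")):
  for t in["far_deck_edge","near_deck_edge"]:
    for r in viewer.spot_point(t,p)[:2]: print(n,t,r["uv"],round(r["score"],2),at_z(p,r["uv"],.044).round(4))
E
```

```text
clock: 2.8
ee_pos: [0.5157, -0.0794, 0.1467]
tcp_rot: [0.175, -3.133, 0.001]
force: [-0.4, -0.2, 0.4]
finger_gap: 0.0462
gripper_force: 0.0
t 2.8 pos [ 0.5157 -0.0794  0.1467] yaw 6.39 tilt [-0.004 -0.001 -1.   ] F [-0.4 -0.2  0.4] gap 0.0462 shift [-7.600e-02  2.000e-03  2.494e+00] turn -0.007
1191 ((0.5566707253456116, -0.0769440233707428), (0.04985534027218819, 0.023570727556943893), 6.884660243988037)
0.505 None None
0.519 None None
0.54 -0.08981499267870294 -0.06784712614320372
0.575 -0.08629346944529302 -0.06263602049935758
0.61 None None
w near_deck_edge [293.8, 190.3] 0.96 [ 0.5002 -0.0739  0.044 ]
s far_deck_edge [248.1, 212.5] 0.88 [ 0.6387 -0.0505  0.044 ]
s far_deck_edge [187.7, 222.1] 0.44 [0.7608 0.0302 0.044 ]
s near_deck_edge [306.2, 221.0] 0.82 [ 0.494  -0.0635  0.044 ]
```

View pics/w1.png

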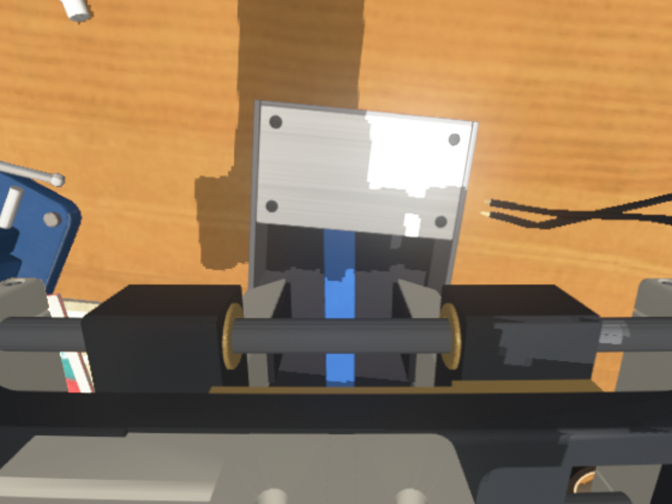

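The wrist view shows the blue bar (column about 340) centred between the fingers, with the near deck edge at row ~232. I descend and pinch.

```bash
python3 - <<'E'
from h import *
w=viewer.camera("wrist")
for u,v in((258,102),(477,123),(452,239),(258,222)): print(at_z(w,(u/1.2,v/1.2),.048).round(4))
E
python3 -m pendant '[[[-0.15,0,0.6],-0.01,0],[[-0.15,0,1.2],-0.01,0],[[-0.15,0,1.7],-0.01,0],[[-0.15,0,2.1],-0.01,0],[[-0.15,0,2.35],-0.01,0],[[-0.15,0,2.48],-0.01,0],[[-0.15,0,2.48],-0.01,0],[[-0.15,0,2.48],-0.01,0]]'; python3 go.py 0.523 -0.08 0.0215 6.8
```

```text
[ 0.4312 -0.1358  0.048 ]
[ 4.272e-01 -4.000e-04  4.800e-02]
[ 0.5022 -0.0015  0.048 ]
[ 0.506  -0.1311  0.048 ]
clock: 3.95
ee_pos: [0.5255, -0.0746, 0.0255]
tcp_rot: [-0.2, 3.134, -0.0]
force: [0.3, -0.8, 0.4]
finger_gap: 0.0455
gripper_force: 0.0
t 3.95 pos [ 0.5255 -0.0746  0.0255] yaw 7.3 tilt [ 0.001 -0.    -1.   ] F [ 0.3 -0.8  0.4] gap 0.0455 shift [ 0.064 -0.1    0.08 ] turn 0.009
```

Run:
```python
from m import *
P=[]
for i in range(8):
    w=viewer.camera("wrist"); s=monitor.observe(); P.append(s["ee_pos"])
print(np.round(P,4), np.mean(P,0), s["clock"])
pts=blue(w,(280,210)); W=np.array([at_z(w,q,.011)[:2] for q in pts]); print(cv2.minAreaRect(W.astype(np.float32)))
save(w,"w2.png",None,1.2)
```

```text
[[ 0.5257 -0.0747  0.0257]
 [ 0.5257 -0.0748  0.0257]
 [ 0.5256 -0.0748  0.0257]
 [ 0.5255 -0.0749  0.0256]
 [ 0.5253 -0.0749  0.0254]
 [ 0.5252 -0.0749  0.0253]
 [ 0.5251 -0.0748  0.0252]
 [ 0.525  -0.0748  0.025 ]] [ 0.52538935 -0.07483492  0.02544382] 4.35
((0.5265865921974182, -0.0807897076010704), (0.011141725815832615, 0.02282305434346199), 7.262648582458496)
```

View pics/w2.png

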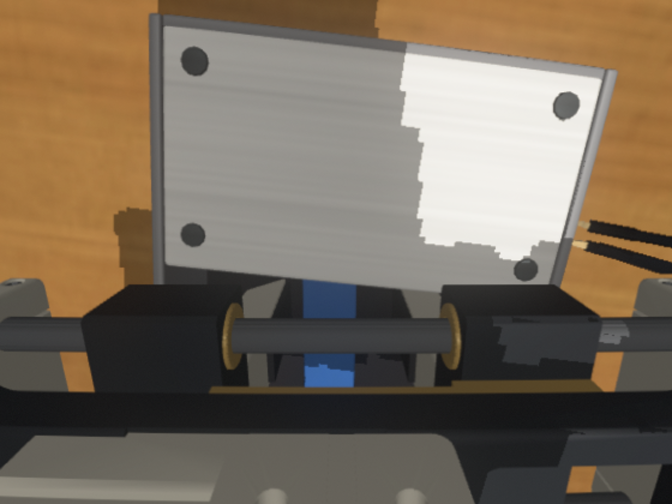

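The wrist view shows the bar (cols 303–355) about 5 mm toward −y of the middle between the fingers (~340). I shift, lower and pinch.

```bash
python3 -m pendant '[[[0,-0.1,0],0,0],[[0,-0.1,0.03],0,0],[[0,-0.1,0.06],0,0],[[0,-0.1,0.06],0,0]]';python3 -m pendant '[[[0,0,0],0,-0.4],[[0,0,0],0,-0.7],[[0,0,0],0,-0.7],[[0,0,0],0,-0.8],[[0,0,0],0,-0.8]]' 15; python3 go.py 0.523 -0.08 0.0215 6.8
```

```text
clock: 4.75
ee_pos: [0.5253, -0.0798, 0.0214]
tcp_rot: [0.199, -3.135, -0.0]
force: [0.6, -0.3, -0.4]
finger_gap: 0.0457
gripper_force: 0.0
clock: 5.25
ee_pos: [0.5254, -0.0796, 0.0217]
tcp_rot: [0.2, -3.135, -0.0]
force: [-0.7, 1.0, -0.3]
finger_gap: 0.0238
gripper_force: 15.0
t 5.25 pos [ 0.5254 -0.0796  0.0217] yaw 7.29 tilt [-0.  0. -1.] F [-0.7  1.  -0.3] gap 0.0238 shift [ 0.049 -0.001  0.004] turn 0.009
```

```bash
python3 -m pendant '[[[-0.1,0,-0.02],0,-0.8],[[-0.2,0,-0.02],0,-0.8],[[-0.3,0,-0.02],0,-0.8],[[-0.4,0,-0.02],0,-0.8],[[-0.5,0,-0.02],0,-0.8],[[-0.5,0,-0.02],0,-0.8]]'; python3 go.py 0.523 -0.08 0.0215 6.8
python3 - <<'E'
from m import *
w=viewer.camera("wrist"); b=viewer.camera("side")
pts=blue(w,(280,250)); W=np.array([at_z(w,q,.011)[:2] for q in pts]); print(pts.min(0),pts.max(0),cv2.minAreaRect(W.astype(np.float32)))
cv2.imwrite("pics/c3.png",np.vstack([cv2.resize(w["img"][150:350,130:430],(600,400)),cv2.resize(b["img"][185:250,205:345],(600,200))])[:,:,::-1])
E
```

```text
clock: 5.85
ee_pos: [0.5513, -0.0763, 0.0228]
tcp_rot: [-0.2, 3.134, 0.0]
force: [0.4, 0.5, -0.6]
finger_gap: 0.0237
gripper_force: 15.0
t 5.85 pos [ 0.5513 -0.0763  0.0228] yaw 7.31 tilt [ 0.001  0.    -1.   ] F [ 0.4  0.5 -0.6] gap 0.0237 shift [ 0.571 -0.002  0.025] turn 0.009
[262. 185.] [308. 264.] ((0.5351709723472595, -0.07847549021244049), (0.043198272585868835, 0.023740513250231743), 6.1930766105651855)
```

View pics/c3.png

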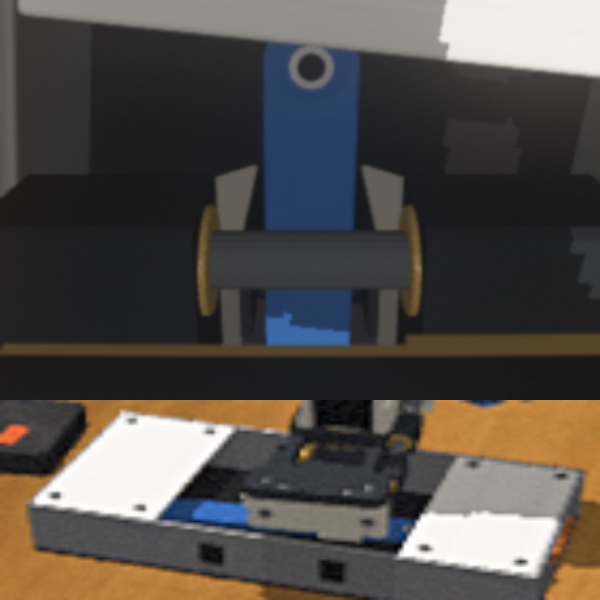

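The crop shows the near end out from under the near deck, with its hole at crop px (310,67). The side view agrees. I check how much further it can slide.

Run:
```python
from m import *
w=viewer.camera("wrist"); print("cam",ray(w,(0,0))[0].round(3))
c=lambda u,v:(130+u/2,150+v/2)
print("hole",at_z(w,c(310,67),.011).round(4),"deckedge",at_z(w,c(310,46),.048).round(4),at_z(w,c(310,46),.044).round(4),"occl limit on bar",at_z(w,c(310,46),.011).round(4))
print("edge dir",at_z(w,c(20,14),.048).round(4),at_z(w,c(590,76),.048).round(4))
a=viewer.camera("top")
hsv=cv2.cvtColor(a["img"],cv2.COLOR_RGB2HSV); m=cv2.inRange(hsv,(103,140,40),(125,255,255)); v,u=np.where(m[185:240,245:290]); W=np.array([at_z(a,(x+245.,y+185.),.011)[:2] for x,y in zip(u,v)]); print(W.min(0),W.max(0),len(W))
```

```text
cam [ 0.48  -0.086  0.164]
hole [ 0.5116 -0.0815  0.011 ] deckedge [ 0.5001 -0.0831  0.048 ] [ 0.5007 -0.083   0.044 ] occl limit on bar [ 0.5064 -0.0822  0.011 ]
edge dir [ 0.5008 -0.1373  0.048 ] [ 0.499  -0.0295  0.048 ]Traceback (most recent call last):
  File "<stdin>", line 7, in <module>
    return umr_minimum(a, axis, None, out, keepdims, initial, where)
ValueError: zero-size array to reduction operation minimum which has no identity
```

```bash
python3 -m pendant '[[[0,0,-0.02],0.04,-0.8],[[0,0,-0.02],0.08,-0.8],[[0,0,-0.02],0.108,-0.8],[[-0.06,0,-0.02],0.108,-0.8],[[-0.12,0,-0.02],0.108,-0.8],[[-0.17,0,-0.02],0.108,-0.8],[[-0.17,0,-0.02],0.108,-0.8]]'; python3 go.py 0.56 -0.075 0.0225 1.1
python3 - <<'E'
from m import *
w=viewer.camera("wrist")
pts=blue(w,(280,230)); W=np.array([at_z(w,q,.011)[:2] for q in pts]); print(pts.min(0),pts.max(0),W.min(0),cv2.minAreaRect(W.astype(np.float32)))
save(w,"w4.png",(180,130,380,280),3)
E
```

```text
clock: 6.75
ee_pos: [0.5593, -0.0753, 0.0238]
tcp_rot: [-0.031, 3.141, 0.0]
force: [0.0, -0.1, 0.1]
finger_gap: 0.0238
gripper_force: 15.0
t 6.75 pos [ 0.5593 -0.0753  0.0238] yaw 1.13 tilt [ 0.001  0.    -1.   ] F [ 0.  -0.1  0.1] gap 0.0238 shift [-0.013  0.005  0.026] turn 0.001
[262. 160.] [308. 264.] [ 0.50902927 -0.08771529] ((0.5371044874191284, -0.07578293234109879), (0.05615361034870148, 0.023851508274674416), 0.019409434869885445)
```

View pics/w4.png

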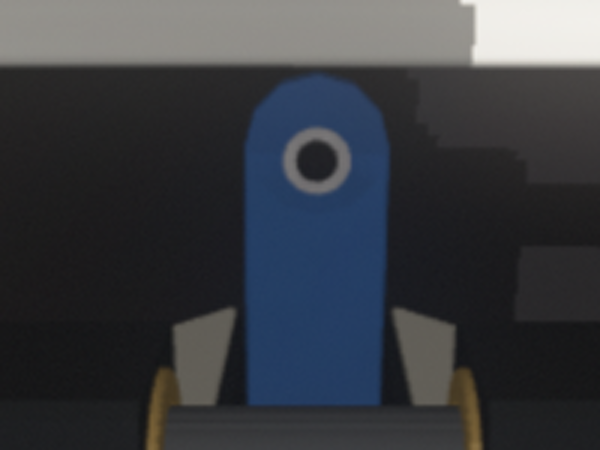

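The crop shows the rounded near end completely clear of the deck edge: tip at (315,75), about 9 mm of gap. I loosen the grip to 3 N and lift, so the bar pivots about the pinch with its far end on the floor.

```bash
python3 -m pendant '[[[0,0,0],0,-0.8],[[0,0,0],0,-0.8],[[0,0,-0.13],0,-0.8],[[-0.01,0,-0.26],0,-0.8],[[-0.02,0,-0.39],0,-0.8],[[-0.05,0,-0.52],0,-0.8],[[-0.05,0,-0.52],0,-0.8]]' 3; python3 go.py 0.56 -0.075 0.0225 1.1
python3 - <<'E'
from m import *
w=viewer.camera("wrist");b=viewer.camera("side")
cv2.imwrite("pics/c5.png",np.vstack([cv2.resize(w["img"][130:280,180:380],(600,300)),cv2.resize(b["img"][175:250,205:345],(600,300))])[:,:,::-1])
E
```

```text
clock: 7.5
ee_pos: [0.5625, -0.0755, 0.0512]
tcp_rot: [-0.03, 3.139, -0.0]
force: [0.6, -0.5, -0.1]
finger_gap: 0.0239
gripper_force: 3.0
t 7.5 pos [ 0.5625 -0.0755  0.0512] yaw 1.1 tilt [ 0.003 -0.    -1.   ] F [ 0.6 -0.5 -0.1] gap 0.0239 shift [0.052 0.011 0.574] turn 0.0
```

View pics/c5.png

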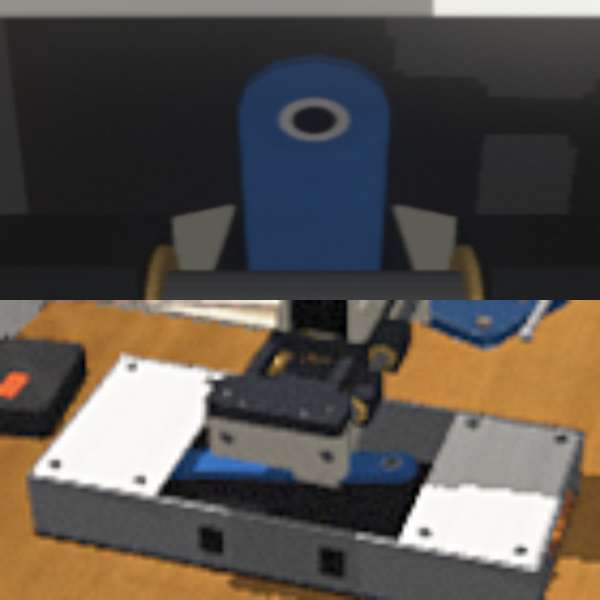

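```bash
cat > tri.py <<'E'
from m import *
def tri(p,u,q,v):
    o,d=ray(p,u);o2,e=ray(q,v); A=np.c_[d,-e]; s=np.linalg.lstsq(A,o2-o,rcond=None)[0]
    a,b=o+s[0]*d,o2+s[1]*e; return (a+b)/2, np.linalg.norm(a-b)
E
python3 - <<'E'
from tri import *
w=viewer.camera("wrist");b=viewer.camera("side")
print(tri(w,(284.7,189.5),b,(296.5,215.5)))
for th in(0,5,10):
    t=np.radians(th); G=np.array([.5625,-.0755,.0512-.0145])
    H=G+np.array([-.038*np.cos(t),0,.038*np.sin(t)+.0035]); print(th,H,proj(w,H),proj(b,H))
E
```

```text
(array([ 0.52330182, -0.07656251,  0.0442981 ]), np.float64(0.0024166806101552623))
0 [ 0.5245 -0.0755  0.0402] [[286.59681549 187.61362123]] [[295.39506262 216.83448136]]
5 [ 0.5246446  -0.0755      0.04351192] [[286.64448975 189.39270808]] [[295.36556988 215.74842218]]
10 [ 0.52507731 -0.0755      0.04679863] [[286.68114551 191.82731622]] [[295.22221317 214.64326393]]
```

```bash
cat > tilt.py <<'E'
from tri import *
def tilt(G,yaw,ds,b,ths):
    """best tilt: silhouette containment of blue pixels near the gripper in picture b; G = pinch centre, ds = candidate distance pinch->bar centre"""
    hsv=cv2.cvtColor(b["img"],cv2.COLOR_RGB2HSV); m=cv2.inRange(hsv,(100,120,40),(128,255,255))
    u,v=proj(b,G)[0].astype(int); M=np.zeros_like(m); M[v-45:v+45,u-70:u+70]=m[v-45:v+45,u-70:u+70]
    yy,xx=np.where(M); out=[]
    for th in ths:
      for dz in (-.004,-.002,0,.002,.004):
        t=np.radians(th); y=np.radians(yaw); ex=np.array([np.cos(t)*np.cos(y),np.cos(t)*np.sin(y),-np.sin(t)]); ey=np.array([-np.sin(y),np.cos(y),0]); ez=np.cross(ex,ey)
        X=[G+[0,0,dz]+ex*(ds+l)+ey*w+ez*h for l,ww in((-.1,.004),(-.096,.009),(-.088,.012),(.088,.012),(.096,.009),(.1,.004)) for w in(-ww,ww) for h in(-.0035,.0035)]
        P=cv2.convexHull(proj(b,X).astype(np.float32)); H=cv2.fillConvexPoly(np.zeros_like(m),P.round().astype(np.int32),255)
        ins=(H[yy,xx]>0).sum(); out.append((len(yy)-ins,(H>0).sum(),th,dz))
    return sorted(out)[:6],len(yy)
E
python3 - <<'E'
from tilt import *
b=viewer.camera("side"); s=monitor.observe()
print(*tilt(s["ee_pos"]+[0,0,-.0135],1.1,.0497,b,range(-6,22,2)),sep="\n")
E
```

```text
[(np.int64(283), np.int64(632), 10, -0.004), (np.int64(285), np.int64(652), 12, -0.004), (np.int64(286), np.int64(663), 10, -0.002), (np.int64(292), np.int64(669), 8, -0.004), (np.int64(296), np.int64(654), 12, -0.002), (np.int64(302), np.int64(610), 14, -0.004)]
524
```

The silhouette fits best at about 10–11° of tilt, as predicted. I continue to about 20°, then tighten the grip.

```bash
python3 -m pendant '[[[-0.02,0,-0.13],0,-0.8],[[-0.05,0,-0.26],0,-0.8],[[-0.09,0,-0.38],0,-0.8],[[-0.13,0,-0.5],0,-0.8],[[-0.13,0,-0.5],0,-0.8]]' 3; python3 -m pendant '[[[0,0,0],0,-0.8],[[0,0,0],0,-0.8]]' 45
python3 - <<'E'
from tilt import *
b=viewer.camera("side"); s=monitor.observe(); print(s["ee_pos"])
print(*tilt(s["ee_pos"]+[0,0,-.0145],1.1,.0497,b,range(-6,32,2)),sep="\n")
w=viewer.camera("wrist")
cv2.imwrite("pics/c6.png",np.vstack([cv2.resize(w["img"][130:280,180:380],(600,300)),cv2.resize(b["img"][175:250,205:345],(600,300))])[:,:,::-1])
E
```

```text
clock: 8.25
ee_pos: [0.569, -0.0753, 0.076]
tcp_rot: [-0.03, 3.139, -0.0]
force: [0.3, 0.1, -0.2]
finger_gap: 0.0237
gripper_force: 3.0
clock: 8.45
ee_pos: [0.5676, -0.0753, 0.0746]
tcp_rot: [-0.03, 3.141, 0.0]
force: [0.8, 0.2, -0.2]
finger_gap: 0.023
gripper_force: 45.0
[ 0.56755997 -0.07527482  0.07454434]
[(np.int64(496), np.int64(604), 20, -0.004), (np.int64(497), np.int64(595), 22, -0.002), (np.int64(502), np.int64(568), 22, -0.004), (np.int64(506), np.int64(574), 20, -0.002), (np.int64(511), np.int64(592), 24, -0.004), (np.int64(512), np.int64(561), 24, -0.002)]
743
```

View pics/c6.png

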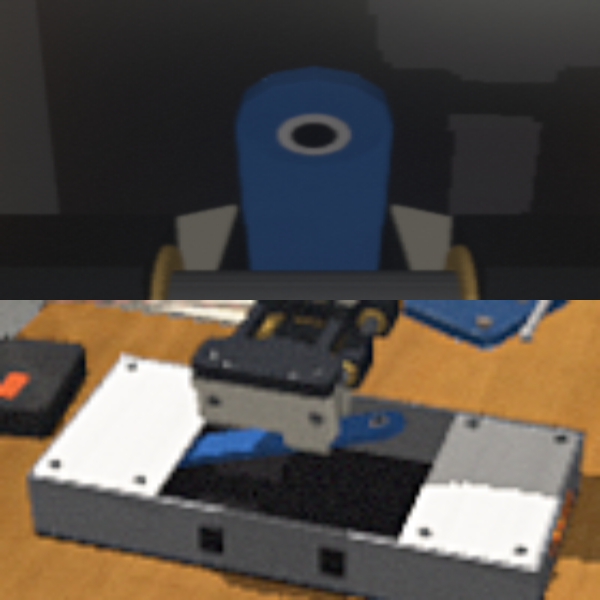

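The side view shows the bar tilted about 20°, near end up at (385,420) and far end still under the far deck at (190,460). I draw it out along its own axis.

```bash
python3 -m pendant '[[[0.25,0,-0.09],0,-0.8],[[0.5,0,-0.18],0,-0.8],[[0.75,0,-0.27],0,-0.8],[[1,0,-0.36],0,-0.8],[[1.25,0,-0.46],0,-0.8],[[1.5,0,-0.55],0,-0.8],[[1.7,0,-0.62],0,-0.8],[[1.7,0,-0.9],0,-0.8],[[1.7,0,-1.3],0,-0.8],[[1.7,0,-1.7],0,-0.8]]' 45; python3 go.py .53 -.073 .13 1.1
python3 - <<'E'
from tilt import *
b=viewer.camera("side"); s=monitor.observe()
print(*tilt(s["ee_pos"]+[0,0,-.0145],1.1,.0497,b,range(-6,60,2)),sep="\n")
save(b,"s7.png",(180,130,380,280),3)
E
```

```text
clock: 9.55
ee_pos: [0.482, -0.0769, 0.1604]
tcp_rot: [0.03, -3.141, -0.0]
force: [0.1, -0.6, -0.9]
finger_gap: 0.0233
gripper_force: 45.0
t 9.55 pos [ 0.482  -0.0769  0.1604] yaw 1.1 tilt [-0.  0. -1.] F [ 0.1 -0.6 -0.9] gap 0.0233 shift [-0.962  0.059  0.607] turn 0.0
[(np.int64(105), np.int64(664), 24, -0.004), (np.int64(120), np.int64(719), 22, -0.002), (np.int64(121), np.int64(646), 22, -0.004), (np.int64(122), np.int64(683), 26, -0.002), (np.int64(124), np.int64(652), 26, -0.004), (np.int64(125), np.int64(632), 24, -0.002)]
442
```

View pics/s7.png

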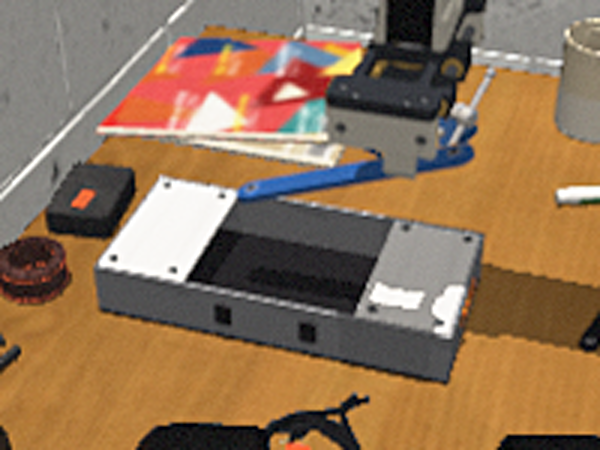

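The bar is out of the tray, its far end just above the far deck at (245,190) and the near end high; that was the tenth picture. I bring it over the centre and lower it with a light grip, so that both decks level it while it stays pinched.

```bash
python3 -m pendant '[[[-0.25,0.06,0],0,-0.8],[[-0.5,0.12,0],0,-0.8],[[-0.76,0.16,0],0,-0.8],[[-0.76,0.16,0.3],0,-0.8],[[-0.76,0.16,0.6],0,-0.8],[[-0.76,0.16,0.8],0,-0.8],[[-0.76,0.16,0.9],0,-0.8],[[-0.76,0.16,0.9],0,-0.8]]' 45; python3 go.py .5205 -.069 .0645 1.1
python3 - <<'E'
from tilt import *
b=viewer.camera("side"); s=monitor.observe()
print(*tilt(s["ee_pos"]+[0,0,-.0145],1.1,.0497,b,range(-6,60,2)),sep="\n")
E
```

```text
clock: 10.4
ee_pos: [0.5205, -0.0679, 0.1139]
tcp_rot: [0.031, -3.14, -0.001]
force: [-1.2, 0.7, 2.2]
finger_gap: 0.0234
gripper_force: 45.0
t 10.4 pos [ 0.5205 -0.0679  0.1139] yaw 1.12 tilt [-0.001  0.    -1.   ] F [-1.2  0.7  2.2] gap 0.0234 shift [-0.001 -0.022  0.987] turn 0.0
[(np.int64(327), np.int64(686), 20, -0.002), (np.int64(330), np.int64(617), 20, -0.004), (np.int64(330), np.int64(665), 18, -0.004), (np.int64(342), np.int64(659), 20, 0), (np.int64(347), np.int64(644), 22, 0), (np.int64(350), np.int64(606), 22, -0.002)]
700
```

```bash
python3 -m pendant '[[[0,0,0],0,-0.8],[[0,0,0.15],0,-0.8],[[0,0,0.3],0,-0.8],[[0,0,0.45],0,-0.8],[[0,0,0.6],0,-0.8],[[0,0,0.75],0,-0.8],[[0,0,0.9],0,-0.8],[[0,-0.02,0.96],0,-0.8],[[0,-0.02,1],0,-0.8],[[0,-0.02,1],0,-0.8]]' 3; python3 go.py .5205 -.069 .0645 1.1
python3 - <<'E'
from tilt import *
b=viewer.camera("side"); s=monitor.observe()
print(*tilt(s["ee_pos"]+[0,0,-.0145],1.1,.0497,b,range(-20,40,2)),sep="\n")
E
```

```text
clock: 11.45
ee_pos: [0.5206, -0.0691, 0.0646]
tcp_rot: [-0.031, 3.141, 0.0]
force: [-0.1, -0.1, -1.1]
finger_gap: 0.0238
gripper_force: 3.0
t 11.45 pos [ 0.5206 -0.0691  0.0646] yaw 1.11 tilt [ 0.  0. -1.] F [-0.1 -0.1 -1.1] gap 0.0238 shift [0.002 0.003 0.002] turn 0.0
[(np.int64(115), np.int64(751), 0, -0.002), (np.int64(120), np.int64(733), 2, 0), (np.int64(121), np.int64(758), -2, -0.004), (np.int64(127), np.int64(745), 0, 0), (np.int64(127), np.int64(749), 0, 0.002), (np.int64(128), np.int64(756), -2, -0.002)]
438
```

Level to within the estimate's accuracy. I press 3 mm more to seat it on both decks, then measure the bar's ends against the decks.

```bash
python3 -m pendant '[[[0,0,0.02],0,-0.8],[[0,0,0.04],0,-0.8],[[0,0,0.06],0,-0.8],[[0,0,0.06],0,-0.8]]' 3; python3 go.py .5205 -.069 .0645 1.1
cat > ctr.py <<'E'
from tilt import *
def ctr(z0):
  for n in("side","top"):
    p=viewer.camera(n); hsv=cv2.cvtColor(p["img"],cv2.COLOR_RGB2HSV)
    for nm,m,z in(("blue",cv2.inRange(hsv,(100,120,40),(128,255,255)),z0),("deck",cv2.inRange(hsv,(0,0,110),(180,40,255)),.048)):
        k,l,st,c=cv2.connectedComponentsWithStats(m)
        for i in range(1,k):
            if st[i,4]<25: continue
            v,u=np.where(l==i); W=np.array([at_z(p,q,z)[:2] for q in np.c_[u,v].astype(float)])
            r=cv2.minAreaRect(W.astype(np.float32))
            if abs(r[0][0]-.57)<.16 and abs(r[0][1]+.07)<.06 and max(r[1])<.24: print(n,nm,st[i,4],"x",W[:,0].min().round(4),W[:,0].max().round(4),"y",W[:,1].min().round(4),W[:,1].max().round(4),"ends y",W[W[:,0]<W[:,0].min()+.006,1].mean().round(4),W[W[:,0]>W[:,0].max()-.006,1].mean().round(4))
E
python3 -c "
from ctr import *
ctr(.055)"
```

```text
clock: 11.9
ee_pos: [0.5211, -0.0694, 0.062]
tcp_rot: [-0.03, 3.14, -0.0]
force: [-0.0, -0.5, 3.7]
finger_gap: 0.0238
gripper_force: 3.0
t 11.9 pos [ 0.5211 -0.0694  0.062 ] yaw 1.09 tilt [ 0.001 -0.    -1.   ] F [-0.  -0.5  3.7] gap 0.0238 shift [ 0.012  0.009 -0.05 ] turn -0.0
side blue 212 x 0.5767 0.6611 y -0.0759 -0.0429 ends y -0.0455 -0.0577
side blue 83 x 0.4667 0.5044 y -0.0766 -0.0454 ends y -0.061 -0.0607
side deck 971 x 0.5508 0.715 y -0.1324 0.0056 ends y -0.0007 -0.0683
side deck 1026 x 0.4223 0.5009 y -0.1368 -0.0 ends y -0.0464 -0.0714
side deck 299 x 0.5031 0.6001 y -0.102 -0.05 ends y -0.0714 -0.0914
```

```bash
python3 -m pendant '[[[0,0,0],0,-0.9],[[0,0,0],0,-0.9],[[0,0,0],0,-0.9]]' 60; python3 -m pendant '[[[0,0,-0.15],0,-0.9],[[0,0,-0.4],0,-0.9],[[0,0,-0.8],0,-0.9],[[-0.04,0,-1.2],0,-0.9],[[-0.08,0,-1.6],0,-0.9],[[-0.08,0,-2],0,-0.9],[[-0.08,0,-2.4],0,-0.9],[[-0.08,0,-2.6],0,-0.9],[[-0.08,0,-2.7],0,-0.9],[[-0.08,0,-2.7],0,-0.9]]' 60;  python3 go.py .5205 -.069 .0645 1.1
python3 - <<'E'
from ctr import *
b=viewer.camera("side"); s=monitor.observe()
print(*tilt(s["ee_pos"]+[0,0,-.0105],1.1,.0517,b,range(-10,30,1)),sep="\n")
ctr(s["ee_pos"][2]-.007)
E
```

```text
clock: 12.3
ee_pos: [0.5211, -0.0694, 0.062]
tcp_rot: [-0.03, 3.14, -0.0]
force: [0.5, -1.9, 5.5]
finger_gap: 0.0233
gripper_force: 60.0
clock: 13.3
ee_pos: [0.5245, -0.069, 0.197]
tcp_rot: [-0.03, 3.141, -0.0]
force: [0.4, -0.2, -1.5]
finger_gap: 0.0231
gripper_force: 60.0
t 13.3 pos [ 0.5245 -0.069   0.197 ] yaw 1.11 tilt [ 0. -0. -1.] F [ 0.4 -0.2 -1.5] gap 0.0231 shift [8.100e-02 2.000e-03 2.651e+00] turn 0.0
[(np.int64(603), np.int64(832), 0, -0.004), (np.int64(607), np.int64(797), -1, -0.004), (np.int64(607), np.int64(806), -2, -0.004), (np.int64(607), np.int64(818), -3, -0.004), (np.int64(608), np.int64(830), 1, -0.002), (np.int64(608), np.int64(861), -4, -0.004)]
1054
side blue 55 x 0.6314 0.6707 y -0.1394 -0.1097 ends y -0.1327 -0.1203
side blue 637 x 0.4449 0.5147 y -0.1628 -0.0018 ends y -0.0452 -0.0647
side blue 318 x 0.5378 0.6644 y -0.0719 -0.0417 ends y -0.0524 -0.0574
side deck 1049 x 0.5508 0.715 y -0.1323 0.0063 ends y -0.0007 -0.0671
side deck 1124 x 0.4223 0.5001 y -0.1368 -0.0 ends y -0.048 -0.0692
```

Run:
```python
from tri import *
import itertools
b=viewer.camera("side"); s=monitor.observe(); G=s["ee_pos"]
hsv=cv2.cvtColor(b["img"],cv2.COLOR_RGB2HSV); m=cv2.inRange(hsv,(100,120,40),(128,255,255))
k,l,st,c=cv2.connectedComponentsWithStats(m)
q=proj(b,G+[.1,0,-.01])[0]; i=min((i for i in range(1,k) if st[i,4]>200),key=lambda i:np.hypot(*(c[i]-q))); print(st[i])
umax=st[i,0]+st[i,2]-3; M=(l==i); M[:,umax:]=0; res=[]
for th,dz,dx,dy in itertools.product(np.arange(-4,12,1),np.arange(-.016,-.001,.002),np.arange(.036,.062,.004),(-.004,0,.004)):
    t=np.radians(th); y=np.radians(1.1); ex=np.array([np.cos(t)*np.cos(y),np.cos(t)*np.sin(y),-np.sin(t)]); ey=np.array([-np.sin(y),np.cos(y),0]); ez=np.cross(ex,ey)
    X=[G+[0,dy,dz]+ex*(dx+a)+ey*w+ez*h for a,ww in((-.1,.004),(-.096,.009),(-.088,.012),(.088,.012),(.096,.009),(.1,.004)) for w in(-ww,ww) for h in(-.0035,.0035)]
    H=cv2.fillConvexPoly(np.zeros_like(m),(cv2.convexHull(proj(b,X).astype(np.float32))*16).round().astype(np.int32),255,shift=4)>0; H[:,umax:]=0
    res.append(((H&M).sum()/(H|M).sum(),th,dz,dx,dy))
for r in sorted(res)[::-1][:10]: print(np.round(r,3))
```

```text
[236 157  52  13 314]
[ 0.691  3.    -0.01   0.044 -0.004]
[ 0.686  2.    -0.012  0.044 -0.004]
[ 0.686  1.    -0.014  0.044 -0.004]
[ 0.684  1.    -0.012  0.044 -0.004]
[ 0.683  3.    -0.008  0.04   0.   ]
[ 0.683  3.    -0.012  0.044 -0.004]
[ 0.683  2.    -0.01   0.044 -0.004]
[ 0.683  1.    -0.016  0.044 -0.004]
[ 0.683  0.    -0.014  0.044 -0.004]
[ 0.683  0.    -0.016  0.044 -0.004]
```

Run:
```python
from tri import *
P={n:viewer.camera(n) for n in("side","top","wrist")}; G=monitor.observe()["ee_pos"]
for lab,X in(("far",G+[.144,.003,-.0105]),("near",G+[-.056,-.001,-.0105])):
    f={}
    for n,p in P.items():
        q=proj(p,X)[0]; r=[r for t in("bar_end_a","bar_end_b") for r in viewer.spot_point(t,p) if np.hypot(*(np.array(r["uv"])-q))<25]
        if r: f[n]=r[0]["uv"]; print(lab,n,q.round(1),r[0]["uv"],round(r[0]["score"],2), "z if at y", )
    ns=list(f)
    for i in range(len(ns)):
        for j in range(i): print(ns[j],ns[i],tri(P[ns[j]],f[ns[j]],P[ns[i]],f[ns[i]]))
print(monitor.observe()["clock"])
```

```text
far side [235.6 157.1] [236.4, 157.6] 0.84 z if at y
near side [321.  170.4] [319.2, 172.5] 0.88 z if at y
near wrist [285.4 149.2] [287.2, 151.1] 0.97 z if at y
side wrist (array([ 0.47047959, -0.06896057,  0.18019082]), np.float64(0.0018727925632316543))
14.25
```

```bash
python3 -c "
from station import arm; print(arm.hand_in())"
```

```text
the job is handed in; nothing more can be done
None
```

The blue bar is out of the tray and handed in at about 14 s, still gripped at 60 N, level to about 2°, centred over the tray to within a few mm and in line with it, with its underside about 13 cm above the tray top; I brought it level by laying it briefly across both decks, without releasing it.

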